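Unlock a spring-jaw jar clamp and hold it open at the mark

ROBOT

A 6-joint arm with a two-finger parallel gripper is mounted at the origin on a cart in front of the work surface, level with it; the furniture and walls round the work are solid. World frame = base frame: x ahead of the robot, y to its left, z up, the work surface at z = 0. Lengths are in m, angles in rad, forces in N, time in s.
With the tool pointing down it reaches from about 0.425 to 0.95 m from the base axis. Payload 3.5 kg.
Tool frame: the origin (TCP) lies on the centre line of the jaws, within the pads' length; the fingertips stand 8 mm ahead of it and the grasp point (between the pads) lies 11 mm behind it; z points along the fingers, y is the line along which they close (so a half turn about z gives the same grasp; the last joint's range is limited). The gripper opens to 85 mm and grips with 20 to 120 N. Pads are 22 mm wide; open, the fingers measure 114 mm over their backs; the gripper's body (76 mm by 85 mm) begins 54 mm behind the grasp point. The pads swing forward as they close: fully open they stand 13 mm farther back than shut.
Start: joints at [-1.385, 0.286, 1.577, -0, 1.279, -0.15], TCP at [0.222, -0.637, 0.239] pointing down, gripper open.
Joint ranges: [-2.77, 2.77], [-0.9, 2.22], [0.21, 2.48], [-1.53, 4.67], [0.24, 2.81], [-2.84, 2.84]. Speed limits (rad/s): [2.79, 2.79, 3.14, 3.14, 3.14, 3.14].

INTERFACE

Orientations are given as a unit quaternion [x, y, z, w].
In Python, from plant import ctrl gives the robot as it stands. The module is installed in compiled form; this text tells all that it offers.
- The arm moves only by the tool send_rows, never from a script. Its argument "steps" is a list of rows, each a list of 5 numbers: the shift along the tool's x, y, z in m, then the turn about the tool's z in degrees, then the opening, from -1 (shut) to 1 (fully open). A call has 1 to 12 rows; each row is the pose to reach, as a shift and turn from the pose commanded when the call began, along the tool's axes at that moment; what a row does not reach only later rows make up. A row lasts 1/10 s, in which the tool goes at most 50 mm and 8.59 degrees, less where a joint would pass 70% of its speed; a pose out of reach is approached as far as the arm can. A call with a gripper value outside its range is refused whole. The fingers move at their own pace and stop on an object; "squeeze" is the grip in N (left out, the last holds). Time passes only in rows, so rows that repeat a pose let the fingers close. It gives the time, the measured TCP pose, the force, the opening and the grip force at its end, in the units of the state.
- ctrl.get_state(): the state, without advancing time (a new reading comes with each control period).
- ctrl.read_camera(name): name is "side" or "top" or "wrist"; returns the picture (480x640x3 uint8, red, green, blue); there is no depth.
- ctrl.calibration(name): a dict with "intrinsics" (3x3 intrinsics, pixels), "extrinsics" (4x4, takes a point from world to camera coordinates); the wrist camera has in their place "tool_from_camera" (4x4, takes a point from camera to tool coordinates, whose origin is the TCP and whose axes are the flange's). Camera axes: x right, y up, looking along -z (the intrinsics and any distortion apply to the point x, -y, -z); pixel columns grow to the right and rows downward; lengths in m; the calibration is good to about 2 mm. A picture is of the moment at which its call begins: read the wrist's pose just before it. calibration takes no time and is no camera call.
- ctrl.sign_off(): hands the job in; it is judged then, once.
The state is a dict: "time": time; "qpos": joint angles; "dq": joint speeds; "joint_efforts": joint torques, N m; "eef_pos": TCP position; "tcp_rot": TCP orientation; "contact_force": force on the tool from outside, world axes, zero at the start; "wrist_torque": the same for the moment, N m; "opening": opening from 0.0 (shut) to 1.0 (fully open); "finger_force": force on a finger pad.
Only numpy, scipy, OpenCV 4.12 (cv2) and the standard library are available. Lean on these libraries where they do the work, as an engineer would, in place of code of your own. Each camera call takes 0.05 s, during which the arm holds its last target. There are 200 camera calls.

TASK

The jar clamp's spring-loaded slide is locked shut by a steel ring dropped over its two upright pins: lift the ring up off the pins and park it over the small post, lying flat on the post's foot. Then pull the slide out by its U-handle until its pointer is in line with the nose of the mark clip on the scale, not well past it, and finish while still holding the handle there, so that a colleague can put a jar in. Leave the bottles, shakers, bowl and lemon where they stand.

Things in the scene. Friction and masses are not known exactly. Their poses are not given: they have to be found in the camera images.
- clamp: fixed jar clamp: grey base 350 x 130 mm, top at z 20 mm (heights above the counter), x -185 to 165, y -65 to 65 mm. Origin at counter level under the lock pins' middle; x along the slide from handle to back stop (76 mm high, far end), y left, z up. Fixed lock pin 8 mm dia at x +10, top z 68. Guide bridge, 36 mm high, over the slide at x -58 to -36. Scale rail at front left, y 46 to 60, top z 28
- slide (a joint): slide travel in m: 0 shut (start), grows when pulled along the clamp's -x; stop at 0.068. A spring pulls it shut: about 5 N at 0, 12 N at 0.065. With the ring on it moves only about 8 mm. A 44 mm wide plate, top z 28 mm, with a lock pin (8 mm dia, top z 68 mm, at clamp x -10 mm when shut) and a jaw 72 mm high at x 83 to 100 mm
- handle (a point): middle of the cross bar of the black U-handle on the slide. Bar 12 mm thick, 52 mm long, along the clamp's y, its centre 62 mm above the counter, 28 mm clear of the plate below; free before and behind, so it can be pinched from above with the fingers closing along the clamp's x. At clamp x -105 mm when shut
- pointer (a point): tip of the slide's thin pointer arm (2.5 to 4 mm wide, 27 mm above the counter), on the slide's left (clamp's +y) side; at clamp x -75 mm when shut
- mark: dark steel mark clip, 14 x 20 mm, top 43 mm above the counter, fixed on the scale rail, with a 3 mm wide nose towards the slide; 28 to 50 mm before the shut pointer. Origin at its middle, 20 mm above the counter; axes as the clamp's. The slide is at the mark when the pointer's x in this frame is 0 (positive: not far enough)
- lock_ring: loose plain steel ring, 48 mm outer, 36 mm inner diameter, 18 mm high, 60 g, flat on the slide's plate over the two lock pins (40 mm high, in line along the clamp's x); underside 28 mm above the counter, 8 mm above the base beside it. Origin at the centre of its underside. Grip it across its outside along the clamp's y, where both sides are free
- post: parking post, fixed: dark round foot 70 mm dia, 10 mm high, with an upright steel pin 10 mm dia, top 60 mm above the counter. Origin at the centre of its underside. The parked ring lies flat on the foot
- soy: bystander: small dark bottle with yellow cap, 56 mm dia, 214 mm high; origin under its centre
- salt: bystander: clear shaker with grey top, 44 mm dia, 90 mm high; origin under its centre
- pepper: bystander: spice jar with red cap, 45 mm dia, 106 mm high; origin under its centre
- bowl: bystander: small white bowl, 101 mm dia, 45 mm high; origin under its centre
- lemon: bystander: lemon, 78 x 55 x 56 mm; origin under its centre
- bottle: bystander: sauce bottle with green cap, 58 mm dia, 206 mm high; origin under its centre

How it is judged:
By the outcome, as a careful person would: the job done as asked, in the order asked, and still so for the second after the job is handed in, while the arm keeps its last pose, push and grip.
It also fails if it takes over 53 s, if anything falls off the work surface, if the arm or the gripper's body presses on something with over 40 N, if the wrist force passes 120 N, or if a joint passes its speed limit or range.

## Working session

There is one attempt and no reset: what is moved stays moved. The work goes in short steps, Python scripts to look and compute and a tool call to move; the robot and the scene stay as the last step left them, time stands still between calls to the robot, and variables do not carry over. Pictures are saved under pics/ and viewed, at most 13 in all, crops included, and the job is handed in when it is done.

Besides the shell and the picture viewer there is one more tool, called after "Emit:" as name([rows], argument=value, ...), one row to a line, values as JSON. send_rows: Moves the arm, as the interface text tells. Its arguments: {"type":"object","properties":{"steps":{"type":"array","items":{"type":"array","items":{"type":"number"}}},"squeeze":{"type":"number"}},"required":["steps"]}

```bash
mkdir -p pics
cat > h.py <<'E'
import numpy as np, cv2
from plant import ctrl
from scipy.spatial.transform import Rotation as R
def snap(n,f):
    im=ctrl.read_camera(n); cv2.imwrite('pics/'+f,cv2.cvtColor(im,cv2.COLOR_RGB2BGR)); return im
def cam(n,st=None):
    c=ctrl.calibration(n); K=np.array(c['intrinsics'])
    if n=='wrist':
        T=np.eye(4);T[:3,:3]=R.from_quat(st['tcp_rot']).as_matrix();T[:3,3]=st['eef_pos']
        E=np.linalg.inv(T@np.array(c['tool_from_camera']))
    else: E=np.array(c['extrinsics'])
    return K,E
def ray(C,u,v,z):
    K,E=C; d=np.linalg.inv(K)@[u,v,1]; d=np.array([d[0],-d[1],-d[2]])
    W=np.linalg.inv(E); o=W[:3,3]; d=W[:3,:3]@d
    return o+d*(z-o[2])/d[2]
def proj(C,p):
    K,E=C; q=E[:3,:3]@np.array(p)+E[:3,3]; q=K@[q[0],-q[1],-q[2]]; return q[:2]/q[2]
E
python3 - <<'E'
from h import *
s=ctrl.get_state(); print(s)
for n in('side','top'):
    snap(n,n+'0.png'); print(ctrl.calibration(n))
print(ctrl.calibration('wrist'))
E
```

```text
{'time': 0.0, 'qpos': array([-1.38500610e+00,  2.87187970e-01,  1.57819664e+00,  1.47016636e-05,
        1.27859301e+00, -1.50016048e-01]), 'dq': array([-0.00120284,  0.00220011, -0.00069253,  0.00106945,  0.00020624,
        0.00081731]), 'joint_efforts': array([-2.75782426e-03, -4.05982733e+01, -2.92629987e+01, -3.12162319e-04,
        5.78931067e-03,  3.60599358e-06]), 'eef_pos': array([ 0.22233365, -0.6366499 ,  0.23792165]), 'tcp_rot': array([ 9.85937007e-01,  1.67113126e-01, -1.42933724e-05, -1.19242078e-03]), 'contact_force': array([ 0.67041728, -0.08649298,  0.00107632]), 'wrist_torque': array([-0.05517433,  0.04657542,  0.03355813]), 'finger_force': 0.0, 'opening': 1.0028019942218742}
{'intrinsics': array([[551.90415574,   0.        , 320.01375459],
       [  0.        , 551.90415574, 249.35452639],
       [  0.        ,   0.        ,   1.        ]]), 'extrinsics': array([[ 0.70106145, -0.71306438, -0.00721345, -0.2955468 ],
       [ 0.35247465,  0.33771252,  0.87276106, -0.25080552],
       [-0.61989875, -0.6144017 ,  0.48809435, -1.22678795],
       [ 0.        ,  0.      
[... 390 characters left out ...]
    [-7.59365901e-02,  4.38893931e-04,  9.97112552e-01,
        -1.39264092e+00],
       [ 0.00000000e+00,  0.00000000e+00,  0.00000000e+00,
         1.00000000e+00]])}
{'intrinsics': array([[430.3374862 ,   0.        , 310.79371022],
       [  0.        , 430.3374862 , 235.4089286 ],
       [  0.        ,   0.        ,   1.        ]]), 'tool_from_camera': array([[ 6.86605714e-04,  9.60994720e-01,  2.76565865e-01,
         7.01516676e-02],
       [ 9.99999588e-01, -4.95730041e-04, -7.60077457e-04,
        -7.58183795e-04],
       [-5.93328415e-04,  2.76566273e-01, -9.60994664e-01,
        -1.34407599e-01],
       [ 0.00000000e+00,  0.00000000e+00,  0.00000000e+00,
         1.00000000e+00]])}
```

View pics/top0.png

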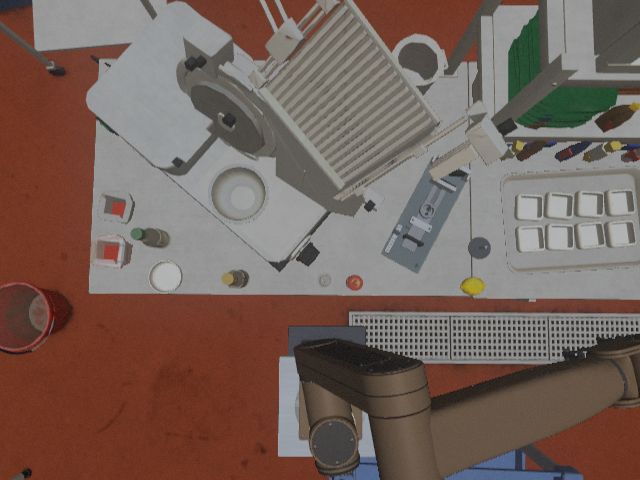

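View pics/side0.png

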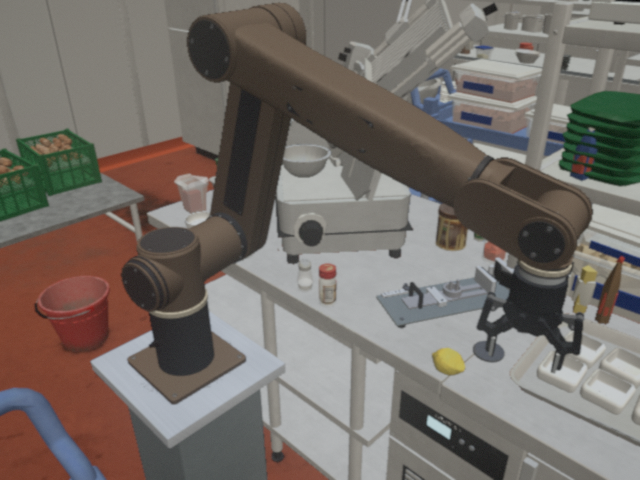

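Top view: clamp around (427,213), running from the handle end (400,250) to the back stop (450,165). The ring is near (427,211), the handle (411,240), the post (479,247) and the lemon (473,286). The slicer overhangs near the clamp's far end.

Run:
```python
from h import *
C=cam('top')
for n,u,v,z in(('ring',427,210,.046),('handle',411,240,.062),('post',479,247,.01),('postpin',480,241,.06),('stop',452,168,.076),('base fl',383,252,.02),('base fr',413,270,.02),('base br',467,172,.02),('lemon',473,286,.03),('red',355,282,.1)):
    print(n,ray(C,u,v,z).round(3))
im=cv2.imread('pics/top0.png')[140:300,370:510]; cv2.imwrite('pics/c1.png',cv2.resize(im,None,fx=4.5,fy=3.75*1.0,interpolation=cv2.INTER_CUBIC)[:600])
```

```text
ring [ 0.603 -0.29   0.046]
handle [ 0.509 -0.237  0.062]
post [ 0.492 -0.46   0.01 ]
postpin [ 0.507 -0.446  0.06 ]
stop [ 0.726 -0.36   0.076]
base fl [ 0.474 -0.159  0.02 ]
base fr [ 0.419 -0.251  0.02 ]
base br [ 0.728 -0.424  0.02 ]
lemon [ 0.371 -0.432  0.03 ]
red [ 0.382 -0.066  0.1  ]
```

View pics/c1.png

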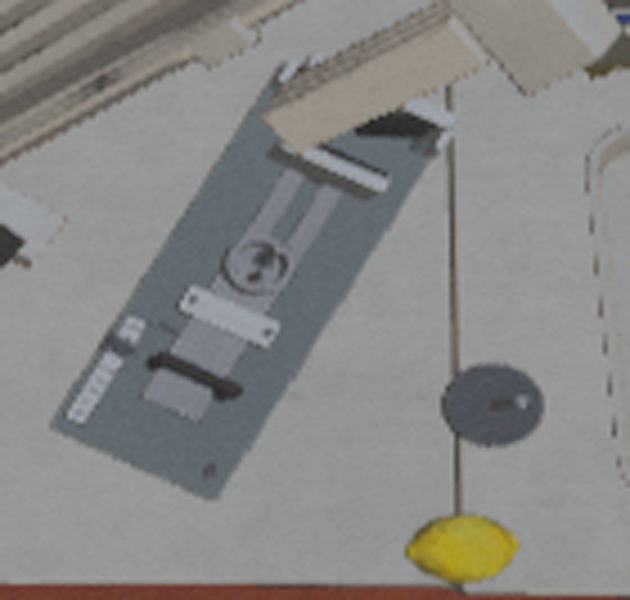

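Emit:
send_rows([
  [0.434,-0.248,0.038,-130,1],
  [0.434,-0.248,0.038,-130,1],
  [0.434,-0.248,0.038,-130,1],
  [0.434,-0.248,0.038,-130,1],
  [0.434,-0.248,0.038,-130,1],
  [0.434,-0.248,0.038,-130,1],
  [0.434,-0.248,0.038,-130,1],
  [0.434,-0.248,0.038,-130,1],
  [0.434,-0.248,0.038,-130,1],
  [0.434,-0.248,0.038,-130,1],
  [0.434,-0.248,0.038,-130,1],
  [0.434,-0.248,0.038,-130,1],
])

```text
time: 1.3
eef_pos: [0.5512, -0.2579, 0.2003]
tcp_rot: [0.478, 0.879, 0.0, -0.001]
contact_force: [0.1, -0.5, -0.3]
opening: 1.001
finger_force: 0.0
```

```bash
cat >> h.py <<'E'
def st():
    s=ctrl.get_state(); M=R.from_quat(s['tcp_rot']).as_matrix()
    print('t',s['time'],'p',np.round(s['eef_pos'],4),'yaw',np.degrees(np.arctan2(M[1,0],M[0,0])).round(2),'tilt',np.round(M[2],4),'q6',s['qpos'][5].round(2),'F',s['contact_force'].round(1),'op',s['opening'],'ff',s['finger_force']); return s
def goto(s,p,yaw):
    M=R.from_quat(s['tcp_rot']).as_matrix(); y=np.degrees(np.arctan2(M[1,0],M[0,0]))
    print('shift',(M.T@(np.array(p)-s['eef_pos'])).round(4),'turn',round(-((yaw-y+180)%360-180),1))
E
python3 - <<'E'
from h import *
st()
E
```

```text
t 1.3 p [ 0.5512 -0.2579  0.2003] yaw 122.94 tilt [ 1.6e-03 -7.0e-04 -1.0e+00] q6 -1.18 F [ 0.1 -0.5 -0.3] op 1.0009789743920603 ff 0.0
```

Emit:
send_rows([
  [0,0,0,-9,1],
  [0,0,0,-18,1],
  [0,0,0,-26.5,1],
  [0,0,0,-26.5,1],
  [0,0,0,-26.5,1],
])

```text
time: 1.8
eef_pos: [0.5503, -0.26, 0.2009]
tcp_rot: [0.27, 0.963, 0.0, -0.0]
contact_force: [-0.1, 1.5, 0.4]
opening: 1.002
finger_force: 0.0
```

Run:
```python
from h import *
import pickle
s=st(); snap('wrist','w1.png'); pickle.dump(s,open('s1.pkl','wb')); snap('top','top1.png')
```

```text
t 1.8 p [ 0.5503 -0.26    0.2009] yaw 148.71 tilt [ 8.e-04  1.e-04 -1.e+00] q6 -1.63 F [-0.1  1.5  0.4] op 1.001752677851902 ff 0.0
```

View pics/w1.png

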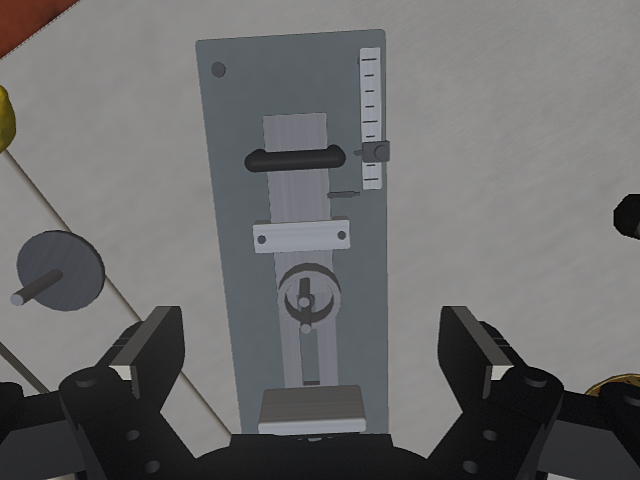

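Wrist view: pin tops at about (304,302) and (306,328), ring top centred near (310,297). Handle bar runs (256,160)–(337,158), pointer tip (358,194), mark clip (376,152) with its nose at (357,152). Post foot (60,271), pin top (16,299).

Run:
```python
from h import *
import pickle
s=pickle.load(open('s1.pkl','rb')); C=cam('wrist',s)
P={}
for n,u,v,z in(('pinA',304,302,.068),('pinB',306,328,.068),('hL',249,160,.062),('hR',342,157,.062),('baseL',196,40,.02),('baseR',385,30,.02),('bL2',242,433,.02),('bR2',388,433,.02),('ptr',359,194,.027),('nose',356,153,.035),('clip',376,152,.043),('foot',60,271,.01),('pinP',16,299,.06),('ringL',278,295,.046),('ringR',341,295,.046)):
    P[n]=ray(C,u,v,z); print(n,P[n].round(4))
def ang(a,b): d=P[b]-P[a]; return np.degrees(np.arctan2(d[1],d[0])).round(2),np.linalg.norm(d).round(4)
for a,b in(('pinA','pinB'),('hL','hR'),('baseL','baseR'),('baseL','bL2'),('baseR','bR2'),('ringL','ringR')): print(a,b,ang(a,b))
im=cv2.imread('pics/w1.png')
a=cv2.resize(im[250:340,260:360],None,fx=4,fy=4,interpolation=2); b=cv2.resize(im[130:220,320:400],None,fx=4,fy=4,interpolation=2)
cv2.imwrite('pics/c2.png',np.hstack([a,b]))
```

```text
pinA [ 0.5935 -0.2911  0.068 ]
pinB [ 0.6109 -0.3001  0.068 ]
hL [ 0.4949 -0.2713  0.062 ]
hR [ 0.5236 -0.2204  0.062 ]
baseL [ 0.4103 -0.265   0.02  ]
baseR [ 0.4709 -0.1531  0.02  ]
bL2 [ 0.6909 -0.4156  0.02  ]
bR2 [ 0.7576 -0.3058  0.02  ]
ptr [ 0.5573 -0.2228  0.027 ]
nose [ 0.5296 -0.2105  0.035 ]
clip [ 0.5349 -0.1991  0.043 ]
foot [ 0.4908 -0.4598  0.01  ]
pinP [ 0.4907 -0.4632  0.06  ]
ringL [ 0.5875 -0.31    0.046 ]
ringR [ 0.6113 -0.2708  0.046 ]
pinA pinB (np.float64(-27.46), np.float64(0.0196))
hL hR (np.float64(60.58), np.float64(0.0585))
baseL baseR (np.float64(61.53), np.float64(0.1273))
baseL bL2 (np.float64(-28.21), np.float64(0.3185))
baseR bR2 (np.float64(-28.04), np.float64(0.3248))
ringL ringR (np.float64(58.74), np.float64(0.0459))
```

View pics/c2.png

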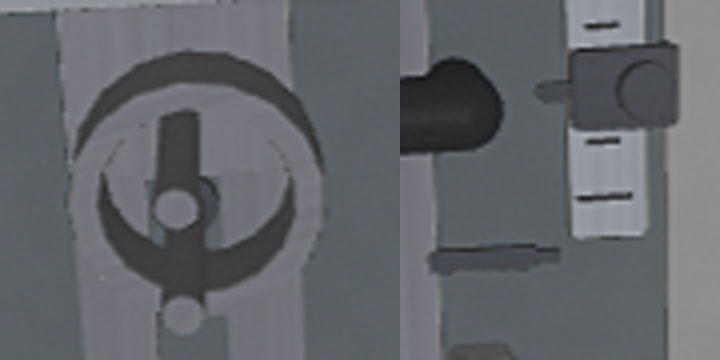

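Run:
```python
from h import *
import pickle
s=pickle.load(open('s1.pkl','rb')); C=cam('wrist',s)
print(ray(C,309.2,299.5,.046).round(4)); s=st()
goto(s,[.602,-.2925,.030],151.8)
```

```text
[ 0.6023 -0.2924  0.046 ]
t 1.9 p [ 0.5504 -0.2601  0.2011] yaw 148.75 tilt [ 4.e-04  0.e+00 -1.e+00] q6 -1.63 F [-0.9  0.1  0.3] op 0.9983884403777669 ff 0.0
shift [-0.061  -0.001   0.1711] turn -3.1
```

Emit:
send_rows([
  [-0.04,-0.001,0.03,-3,1],
  [-0.061,-0.001,0.06,-3,1],
  [-0.061,-0.001,0.09,-3,1],
  [-0.061,-0.001,0.12,-3,1],
  [-0.061,-0.001,0.14,-3,1],
  [-0.061,-0.001,0.155,-3,1],
  [-0.061,-0.001,0.165,-3,1],
  [-0.061,-0.001,0.171,-3,1],
  [-0.061,-0.001,0.171,-3,1],
  [-0.061,-0.001,0.171,-3,1],
])

```text
time: 2.9
eef_pos: [0.6029, -0.2929, 0.0315]
tcp_rot: [0.243, 0.97, -0.0, 0.001]
contact_force: [-0.2, 0.3, 0.0]
opening: 1.002
finger_force: 0.0
```

Run:
```python
from h import *
s=st(); goto(s,[.602,-.2925,.030],151.8)
```

```text
t 2.9 p [ 0.6029 -0.2929  0.0315] yaw 151.86 tilt [-1.9e-03 -2.0e-04 -1.0e+00] q6 -1.68 F [-0.2  0.3  0. ] op 1.0019203865889215 ff 0.0
shift [ 0.001  -0.      0.0015] turn 0.1
```

Close gently on the ring.

Emit:
send_rows([
  [0,0,0,0,0.3],
  [0,0,0,0,0],
  [0,0,0,0,-1],
  [0,0,0,0,-1],
  [0,0,0,0,-1],
  [0,0,0,0,-1],
  [0,0,0,0,-1],
  [0,0,0,0,-1],
], squeeze=30)

```text
time: 3.7
eef_pos: [0.6021, -0.2946, 0.0318]
tcp_rot: [0.243, 0.97, -0.002, 0.0]
contact_force: [-3.0, -4.3, 4.4]
opening: 0.543
finger_force: 31.9
```

Emit:
send_rows([
  [0,0,-0.01,0,-1],
  [0,0,-0.02,0,-1],
  [0,0,-0.03,0,-1],
  [0,0,-0.045,0,-1],
  [0,0,-0.06,0,-1],
  [0,0,-0.075,0,-1],
  [0,0,-0.085,0,-1],
  [0,0,-0.085,0,-1],
  [0,0,-0.085,0,-1],
])

```text
time: 4.6
eef_pos: [0.6021, -0.2925, 0.1155]
tcp_rot: [0.243, 0.97, -0.0, 0.0]
contact_force: [-0.2, -0.7, -0.4]
opening: 0.542
finger_force: 31.1
```

Run:
```python
from h import *
s=st(); im=snap('wrist','w2.png'); goto(s,[.491,-.461,s['eef_pos'][2]],151.8); goto(s,[.491,-.461,.0155],151.8)
```

```text
t 4.6 p [ 0.6021 -0.2925  0.1155] yaw 151.87 tilt [-1.e-04 -0.e+00 -1.e+00] q6 -1.68 F [-0.2 -0.7 -0.4] op 0.5416326836636406 ff 31.06700669042766
shift [ 0.0185 -0.201  -0.    ] turn 0.1
shift [ 0.0185 -0.201   0.1   ] turn 0.1
```

View pics/w2.png

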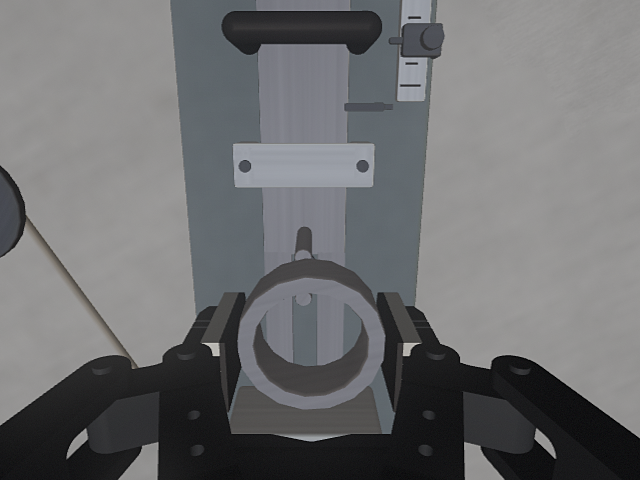

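The ring is held between the pads, centred near (311,335) and clear of the pins. Next, carry it to the post.

Emit:
send_rows([
  [0.004,-0.04,0,0,-1],
  [0.008,-0.08,0,0,-1],
  [0.012,-0.12,0,0,-1],
  [0.016,-0.16,0,0,-1],
  [0.0185,-0.19,0,0,-1],
  [0.0185,-0.201,0,0,-1],
  [0.0185,-0.201,0.01,0,-1],
  [0.0185,-0.201,0.02,0,-1],
  [0.0185,-0.201,0.02,0,-1],
  [0.0185,-0.201,0.02,0,-1],
])

```text
time: 5.65
eef_pos: [0.4916, -0.4592, 0.094]
tcp_rot: [0.242, 0.97, 0.001, -0.001]
contact_force: [1.0, 0.2, -1.0]
opening: 0.539
finger_force: 31.1
```

Run:
```python
from h import *
s=st(); im=snap('wrist','w3.png'); snap('top','top3.png'); goto(s,[.491,-.461,.017],151.8)
C=cam('wrist',s); print(proj(C,[.491,-.461,.06]),proj(C,[.491,-.461,.01]))
```

```text
t 5.65 p [ 0.4916 -0.4592  0.094 ] yaw 151.98 tilt [ 0.0022  0.0012 -1.    ] q6 -1.98 F [ 1.   0.2 -1. ] op 0.5392804308771177 ff 31.12177605740726
shift [-0.0005 -0.002   0.077 ] turn 0.2
[305.24019393 287.29190164] [306.25830271 250.54365185]
```

View pics/w3.png

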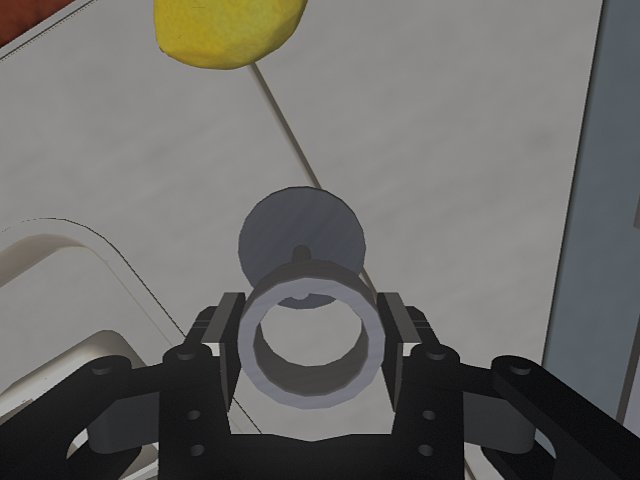

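The ring is centred over the post; the pin top at (300,293) sits about 2 mm to the left of my prediction. I'll correct for that and lower.

Emit:
send_rows([
  [-0.0005,-0.004,0.01,0,-1],
  [-0.0005,-0.004,0.025,0,-1],
  [-0.0005,-0.004,0.04,0,-1],
  [-0.0005,-0.004,0.055,0,-1],
  [-0.0005,-0.004,0.065,0,-1],
  [-0.0005,-0.004,0.071,0,-1],
  [-0.0005,-0.004,0.075,0,-1],
  [-0.0005,-0.004,0.078,0,-1],
  [-0.0005,-0.004,0.078,0,-1],
  [-0.0005,-0.004,0.078,0,-1],
])

```text
time: 6.75
eef_pos: [0.49, -0.4652, 0.018]
tcp_rot: [0.243, 0.97, -0.0, 0.0]
contact_force: [-0.7, 0.1, -0.6]
opening: 0.545
finger_force: 31.1
```

Emit:
send_rows([
  [0,0,0.001,0,-1],
  [0,0,0.002,0,-1],
  [0,0,0.003,0,-1],
  [0,0,0.003,0,-1],
])

```text
time: 7.15
eef_pos: [0.4899, -0.4651, 0.0158]
tcp_rot: [0.243, 0.97, -0.0, 0.0]
contact_force: [-1.9, 3.2, 3.8]
opening: 0.546
finger_force: 34.0
```

Light contact, so release, rise, and look.

Emit:
send_rows([
  [0,0,0,0,0.3],
  [0,0,0,0,0.6],
  [0,0,0,0,1],
  [0,0,0,0,1],
  [0,0,0,0,1],
  [0,0,-0.02,0,1],
  [0,0,-0.05,0,1],
  [0,0,-0.09,0,1],
  [0,0,-0.12,0,1],
  [0,0,-0.12,0,1],
])

```text
time: 8.15
eef_pos: [0.492, -0.4677, 0.1412]
tcp_rot: [0.243, 0.97, -0.004, 0.005]
contact_force: [0.8, -0.5, 1.1]
opening: 0.998
finger_force: 0.0
```

Run:
```python
from h import *
s=st(); im=snap('wrist','w4.png'); goto(s,[.5092,-.2458,.135],61.8)
```

```text
t 8.15 p [ 0.492  -0.4677  0.1412] yaw 151.88 tilt [-0.0107 -0.0047 -0.9999] q6 -1.99 F [ 0.8 -0.5  1.1] op 0.9983546812560011 ff 0.0
shift [0.0895 0.2038 0.0043] turn 90.1
```

View pics/w4.png

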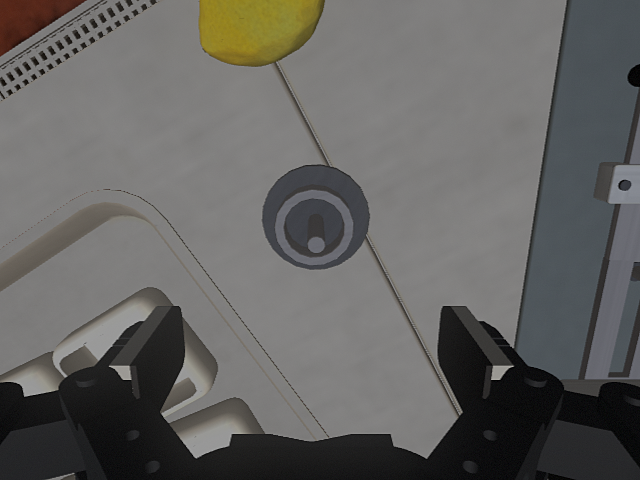

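The ring lies flat on the foot at (316,226) around the pin, and the lemon hasn't moved. Now to the handle.

Emit:
send_rows([
  [0.0225,0.05,0,8,1],
  [0.045,0.1,0,16,0.5],
  [0.068,0.15,0,24,0.5],
  [0.0895,0.204,0,33,0.5],
  [0.0895,0.204,0,41,0.5],
  [0.0895,0.204,0,49,0.5],
  [0.0895,0.204,0,57,0.5],
  [0.0895,0.204,0,65,0.5],
  [0.0895,0.204,0,73,0.5],
  [0.0895,0.204,0,82,0.5],
  [0.0895,0.204,0,90,0.5],
  [0.0895,0.204,0,90,0.5],
])

```text
time: 9.4
eef_pos: [0.5059, -0.242, 0.1324]
tcp_rot: [0.858, 0.514, -0.001, -0.002]
contact_force: [0.4, -0.7, -0.2]
opening: 0.749
finger_force: 0.0
```

Run:
```python
from h import *
import pickle
s=st(); im=snap('wrist','w5.png'); pickle.dump(s,open('s5.pkl','wb')); goto(s,[.5092,-.2458,.051],61.8)
C=cam('wrist',s); print(proj(C,[.5092,-.2458,.062]))
```

```text
t 9.4 p [ 0.5059 -0.242   0.1324] yaw 61.88 tilt [ 5.0e-04 -3.4e-03 -1.0e+00] q6 -0.14 F [ 0.4 -0.7 -0.2] op 0.7489676579063774 ff 0.0
shift [-0.0018  0.0049  0.0814] turn 0.1
[321.46168538 261.12825847]
```

View pics/w5.png

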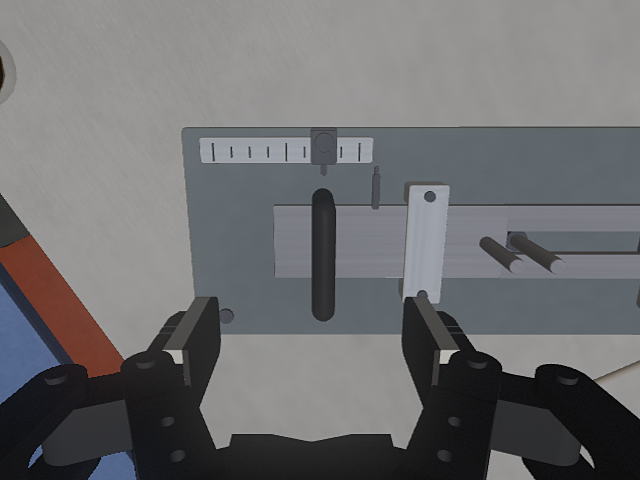

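Handle bar centred at (323,257), pointer tip at (376,168), nose at (323,172). The bar is within 2 mm of the prediction.

```bash
cat >> h.py <<'E'
ux=np.array([np.cos(np.radians(-28.2)),np.sin(np.radians(-28.2)),0])
E
python3 - <<'E'
from h import *
import pickle
s=pickle.load(open('s5.pkl','rb')); C=cam('wrist',s); im=cv2.imread('pics/w5.png').astype(int).sum(2)
for r in (168,170,172,174,176,178,182): 
    print(r,[int(x) for x in im[r,314:332]],[int(x) for x in im[r,368:384]])
for zn in(.027,.035):
    print(zn,(ray(C,376.3,170,.027)-ray(C,323.5,172,zn))@ux)
E
```

```text
168 [312, 309, 312, 311, 308, 319, 276, 242, 240, 241, 240, 248, 256, 305, 312, 311, 314, 310] [304, 309, 307, 304, 310, 321, 200, 213, 249, 243, 238, 299, 311, 308, 310, 313]
170 [307, 307, 311, 306, 310, 315, 276, 239, 237, 239, 235, 246, 256, 302, 314, 311, 310, 306] [310, 312, 309, 309, 309, 323, 208, 225, 251, 243, 242, 298, 315, 308, 306, 312]
172 [311, 308, 306, 308, 314, 316, 271, 238, 238, 241, 237, 242, 249, 303, 313, 311, 312, 311] [307, 309, 312, 307, 311, 324, 204, 223, 254, 244, 328, 329, 311, 308, 309, 313]
174 [311, 307, 311, 308, 309, 306, 319, 282, 234, 230, 230, 245, 303, 315, 312, 311, 308, 308] [311, 311, 308, 310, 320, 197, 141, 213, 230, 226, 207, 193, 285, 311, 310, 307]
176 [308, 308, 311, 307, 309, 312, 305, 308, 314, 315, 317, 314, 313, 309, 310, 310, 310, 309] [310, 310, 307, 319, 245, 204, 231, 247, 245, 242, 241, 253, 248, 294, 310, 309]
178 [306, 308, 308, 305, 306, 306, 308, 309, 307, 309, 309, 308, 305, 306, 312, 310, 309, 313] [313, 311, 311, 320, 247, 216, 236, 243, 242, 238, 239, 246, 304, 310, 306, 310]
182 [309, 308, 309, 303, 309, 309, 307, 307, 308, 310, 308, 309, 307, 308, 306, 312, 309, 305] [311, 310, 314, 322, 217, 209, 242, 243, 243, 242, 240, 239, 298, 312, 309, 306]
0.027 0.029315075558270978
0.035 0.029534923329098742
```

Emit:
send_rows([
  [-0.001,0.005,0.01,0,-0.2],
  [-0.001,0.005,0.02,0,-0.2],
  [-0.001,0.005,0.035,0,-0.2],
  [-0.001,0.005,0.05,0,-0.2],
  [-0.001,0.005,0.065,0,-0.2],
  [-0.001,0.005,0.075,0,-0.2],
  [-0.001,0.005,0.081,0,-0.2],
  [-0.001,0.005,0.081,0,-0.2],
  [-0.001,0.005,0.081,0,-0.2],
])

```text
time: 10.35
eef_pos: [0.5112, -0.2462, 0.0537]
tcp_rot: [0.858, 0.514, 0.0, 0.0]
contact_force: [0.7, -0.1, -0.4]
opening: 0.402
finger_force: 0.0
```

Emit:
send_rows([
  [0,0,0.002,0,-0.6],
  [0,0,0.002,0,-1],
  [0,0,0.002,0,-1],
  [0,0,0.002,0,-1],
  [0,0,0.002,0,-1],
  [0,0,0.002,0,-1],
  [0,0,0.002,0,-1],
], squeeze=70)

```text
time: 11.05
eef_pos: [0.5107, -0.2459, 0.052]
tcp_rot: [0.858, 0.514, -0.0, -0.0]
contact_force: [-4.0, 1.4, 5.1]
opening: 0.114
finger_force: 68.4
```

Emit:
send_rows([
  [0,-0.003,0,0,-1],
  [0,-0.007,0,0,-1],
  [0,-0.011,0,0,-1],
  [0,-0.015,0,0,-1],
  [0,-0.019,0,0,-1],
  [0,-0.023,0,0,-1],
  [0,-0.026,0,0,-1],
  [0,-0.026,0,0,-1],
  [0,-0.026,0,0,-1],
  [0,-0.026,0,0,-1],
])

```text
time: 12.05
eef_pos: [0.4906, -0.2352, 0.0521]
tcp_rot: [0.858, 0.514, 0.002, 0.004]
contact_force: [6.4, -2.6, -3.1]
opening: 0.113
finger_force: 68.2
```

Run:
```python
from h import *
import pickle
s=st(); im=snap('wrist','w6.png'); pickle.dump(s,open('s6.pkl','wb'))
C=cam('wrist',s); s5=pickle.load(open('s5.pkl','rb')); C5=cam('wrist',s5)
n=ray(C5,323.5,172,.03); p=ray(C5,376.3,168,.027); print(proj(C,n),proj(C,p))
```

```text
t 12.05 p [ 0.4906 -0.2352  0.0521] yaw 61.83 tilt [-2.0e-04  9.3e-03 -1.0e+00] q6 -0.14 F [ 6.4 -2.6 -3.1] op 0.11299185350480108 ff 68.22350978851318
[373.61372832 197.8346273 ] [450.56198878 191.30025381]
```

View pics/w6.png

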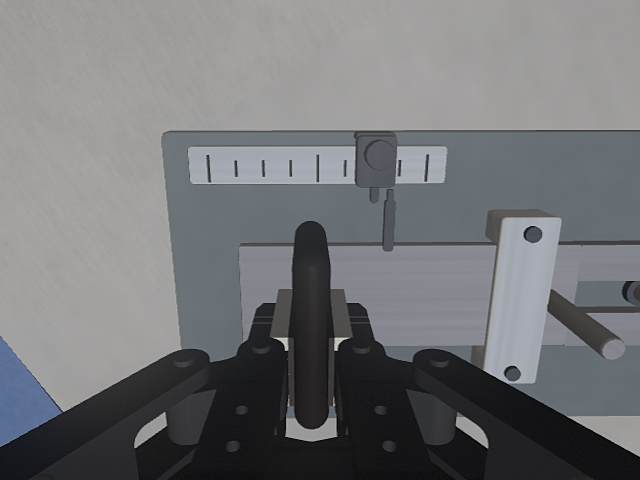

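Pointer tip at (390,193), nose at (374,196), so about 6.3 mm remains.

Emit:
send_rows([
  [0,-0.003,0,0,-1],
  [0,-0.006,0,0,-1],
  [0,-0.0065,0,0,-1],
  [0,-0.0065,0,0,-1],
  [0,-0.0065,0,0,-1],
  [0,-0.0065,0,0,-1],
  [0,-0.0065,0,0,-1],
])

```text
time: 12.8
eef_pos: [0.4851, -0.2323, 0.0521]
tcp_rot: [0.858, 0.514, 0.003, 0.004]
contact_force: [6.5, -3.0, -4.1]
opening: 0.114
finger_force: 68.6
```

Run:
```python
from h import *
s=st(); im=snap('wrist','w7.png').astype(int).sum(2); C=cam('wrist',s)
for r in range(184,216,2): print(r,np.where(im[r,370:430]<285)[0]+370)
snap('top','top7.png')
```

```text
t 12.8 p [ 0.4851 -0.2323  0.0521] yaw 61.83 tilt [-2.000e-04  1.010e-02 -9.999e-01] q6 -0.15 F [ 6.5 -3.  -4.1] op 0.11413084553716468 ff 68.62539768218994
184 [372 373 374 375 376 377 378 379 380 381 382 383 384 385 386 387 388 389
 390 391 392 393 394 395 396 397 398 399 400 401 402 403 404 405 406 407
 408 409 410 411]
186 [375 376 377 378 379 380 381 382 383 384 385 387 388 390 391 392 393 394
 395 396 397 398 399 400 401 402 403 404 405 406 407 408]
188 [386 387 388 389 390 391 392 393 394 395]
190 [386 387 388 389 390 391 392 393 394 395]
192 [386 387 388 389 390 391 392 393 394 395]
194 [386 387 388 389 390 391 392 393 394 395]
196 [386 387 388 389 390 391 392 393 394 395]
198 [386 387 388 389 390 391 392 393 394 395]
200 [385 386 387 388 389 390 391 392 393 394 395]
202 [384 385 386 387 388 389 390 391 392 393 394]
204 [384 385 386 387 388 389 390 391 392 393 394 395]
206 [384 385 386 387 388 389 390 391 392 393 394 395]
208 [383 384 385 386 387 388 389 390 391 392 393 394]
210 [383 384 385 386 387 388 389 390 391 392 393 394]
212 [383 384 385 386 387 388 389 390 391 392 393 394]
214 [383 384 385 386 387 388 389 390 391 392 393 394]
```

Run:
```python
import cv2
im=cv2.imread('pics/w7.png')[120:270,330:450]; cv2.imwrite('pics/c7.png',cv2.resize(im,None,fx=4,fy=4,interpolation=2))
```

```text
(no output)
```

View pics/c7.png

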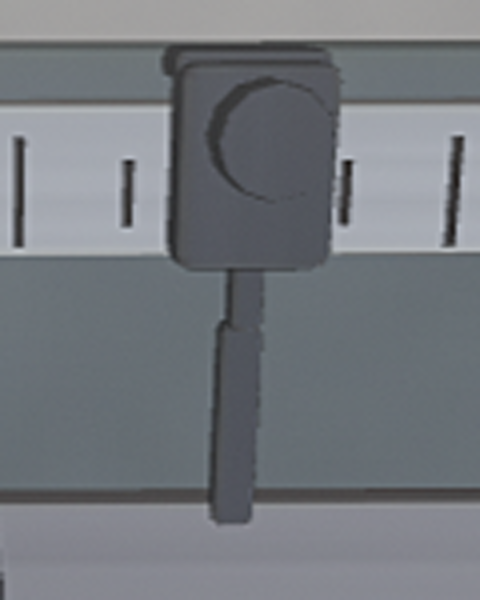

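The pointer lies under the nose and their edges line up at about col 390. Height parallax suggests roughly 0.4 mm more.

Emit:
send_rows([
  [0,-0.0005,0,0,-1],
  [0,-0.0005,0,0,-1],
  [0,-0.0005,0,0,-1],
  [0,-0.0005,0,0,-1],
  [0,-0.0005,0,0,-1],
  [0,-0.0005,0,0,-1],
])

```text
time: 13.5
eef_pos: [0.4848, -0.2321, 0.0521]
tcp_rot: [0.858, 0.514, 0.003, 0.005]
contact_force: [7.3, -2.6, -4.1]
opening: 0.114
finger_force: 68.6
```

Run:
```python
from h import *
s=st(); print((s['eef_pos']-[.5107,-.2459,.052])@ux)
im=snap('wrist','w8.png').astype(int).sum(2)
for r in (190,196,202,206,212): w=np.where(im[r,370:430]<285)[0]+370; print(r,w[0],w[-1])
s=st(); print((s['eef_pos']-[.5107,-.2459,.052])@ux)
```

```text
t 13.5 p [ 0.4848 -0.2321  0.0521] yaw 61.83 tilt [-2.000e-04  1.050e-02 -9.999e-01] q6 -0.15 F [ 7.3 -2.6 -4.1] op 0.11401289872981026 ff 68.57722878456116
-0.029324415862124625
190 386 396
196 386 396
202 384 394
206 383 395
212 383 394
t 13.55 p [ 0.4848 -0.2321  0.0521] yaw 61.83 tilt [-2.000e-04  1.050e-02 -9.999e-01] q6 -0.15 F [ 8.2 -3.9 -4.4] op 0.1119259615403595 ff 68.57762932777405
-0.02932001104939618
```

Pull is 29.3 mm against the 29.4 mm measured. It's stable and gripped, so I'm handing in.

```bash
python3 -c "
from plant import ctrl
print(ctrl.sign_off())"
```

```text
the job is handed in; nothing more can be done
None
```

The ring lies flat on the post's foot, and the slide is pulled out 29.3 mm (29.4 mm measured) with the pointer in line with the mark's nose; the gripper is still holding the handle, and the job is handed in.

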